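# Make up two sampling kits

### The arm

A 6-joint arm with a two-finger parallel gripper is mounted at the origin on the work surface. World frame = base frame: x ahead of the robot, y to its left, z up, the work surface at z = 0. Lengths are in m, angles in rad, forces in N, time in s.
With the tool pointing down it reaches from about 0.4 to 0.825 m from the base axis. Payload 7 kg.
Tool frame: the origin (TCP) lies midway between the tips of the shut fingers; the grasp point (between the pads) lies 19 mm behind it; z points along the fingers, y is the line along which they close (so a half turn about z gives the same grasp; the last joint's range is limited). The gripper opens to 88 mm and grips with 3 to 60 N. Pads are 19 mm wide; open, the fingers measure 130 mm over their backs; the gripper's body (78 mm by 193 mm) begins 47 mm behind the grasp point.
Start: joints at [1.635, 0.359, 0.012, 0, -1.224, -0.288], TCP at [0.15, 0.658, 0.227] pointing down, gripper open.
Joint ranges: [-3.07, 3.07], [-1.43, 2.12], [-1.02, 1.25], [-3.03, 1.67], [-3.05, -0], [-3.03, 3.03]. Speed limits (rad/s): [2.39, 2.39, 3.01, 3.14, 3.14, 3.14].

### API

Orientations are given as [roll, pitch, yaw] about the fixed x, y, z axes, in that order (R = Rz(yaw) Ry(pitch) Rx(roll)).
In Python, from station import get_state, grab_frame, calibration, job_done, boxes_of, regions_of, spot_point gives the robot as it stands. The module is installed in compiled form; this text tells all that it offers.
- The arm moves only by the tool arm_command, never from a script. Its argument "commands" is a list of rows, each an object of numbers: "tx", "ty", "tz": the shift along the tool's x, y, z each as a share of 25 cm, from -1 to 1; "twist": the turn about the tool's z as a share of 180 degrees, from -1 to 1. A call has exactly 8 rows; each row is the pose to reach, as a shift and turn from the pose commanded when the call began, along the tool's axes at that moment, turning the shorter way round; what a row does not reach only later rows make up. A row lasts 1/12 s, in which the tool goes at most 41.7 mm and 7.16 degrees, less where a joint would pass 70% of its speed; a pose out of reach is approached as far as the arm can. A call with a number of a shift or a turn outside -1 to 1 is refused whole. A call with a gripper value outside its range is refused whole. "claw" is the opening, from 0 (shut) to 1 (fully open), set as the call begins (left out, the last holds). The fingers move at their own pace and stop on an object; "grip_force" is the grip in N (left out, the last holds). Time passes only in rows, so rows that repeat a pose let the fingers close, or fill a call up. It gives the time, the measured TCP pose, the force, the opening and the grip force at its end, in the units of the state.
- get_state(): the state, without advancing time (a new reading comes with each control period).
- grab_frame(name): name is "side" or "top" or "wrist"; returns the picture (400x640x3 uint8, red, green, blue); there is no depth.
- calibration(name): a dict with "camera_matrix" (3x3 intrinsics, pixels), "extrinsics" (4x4, takes a point from camera to world coordinates). Camera axes: x right, y down, z forward; pixel columns grow to the right and rows downward; lengths in m; the calibration is good to about 2 mm. A picture is of the moment at which its call begins: read the wrist's pose just before it. calibration takes no time and is no camera call; for the wrist camera it gives the pose at the moment of the call.
- job_done(): hands the job in; it is judged then, once.
Trained networks look in the newest picture that a camera, given by its name, has taken for a name from the list of things; names that differ only in an ending like _2 or _b are one class to them, and where a whole thing is asked for, a point or a joint stands for the part that bears it (a point fixed in the world has none). Each returns a list of dicts, best first, with "score" (0 to 1); they miss things now and then, are a little off and sometimes report something else, mostly with a low value. They report only what shows in the picture. A call takes as long as a camera call. They do not tell look-alikes from the thing itself.
- boxes_of(query, camera): "rect" ([left, top, right, bottom] in pixels, round what is visible of it).
- regions_of(query, camera): "region" (400x640 bool, what is visible of it) and "rect" ([left, top, right, bottom] in pixels, round what is visible of it).
- spot_point(query, camera): "uv" ([column, row] in pixels: a listed point, or the origin of a listed thing).
The state is a dict: "t": time; "q": joint angles; "qd": joint speeds; "joint_efforts": joint torques, N m; "eef_pos": TCP position; "ee_rot": TCP orientation; "force": force on the tool from outside, world axes, zero at the start; "moment": the same for the moment, N m; "width": finger opening in m; "gripper_force": force on a finger pad.
Only numpy, scipy, OpenCV 4.12 (cv2) and the standard library are available. Lean on these libraries where they do the work, as an engineer would, in place of code of your own. Each camera call takes 0.05 s, during which the arm holds its last target. There are 200 camera calls.

### The job

Make up the two kits from the bottles and boxes on the bench. In the tray with the long rectangular pocket, stand the slide box in that pocket and one of the small amber bottles in the small square pocket; in the tray with the large square pocket, stand the specimen jar in that pocket and the other small amber bottle in the small pocket. Everything stands upright on the floor of its pocket and is let go; leave the large amber bottle and the beaker where they stand.

Things in the scene. Friction and masses are not known exactly. Their poses are not given: they have to be found in the camera images.
- bottle_1: Identical to the other small bottle; either may go to either tray. Amber glass reagent bottle with white screw cap and paper label: straight round body 36 mm across from the bottom up to 56 mm, then a shoulder, cap 28 mm across, 85 mm tall overall, about 70 g. Origin: centre of its underside; z up. Starts standing on the bench (height 0).
- bottle_2: Identical to the other small bottle; either may go to either tray. Amber glass reagent bottle with white screw cap and paper label: straight round body 36 mm across from the bottom up to 56 mm, then a shoulder, cap 28 mm across, 85 mm tall overall, about 70 g. Origin: centre of its underside; z up. Starts standing on the bench (height 0).
- jar: Squat specimen jar, clear body with a white screw lid: 52 mm across (the lid, from 46 mm up, 54 mm), 60 mm tall, about 100 g. Origin: centre of its underside; z up. Starts standing on the bench.
- slide_box: White plastic microscope slide box standing on its base: 36 mm (its x) by 80 mm (its y, the long side) by 50 mm tall, black seam and grey catches round it, paper label on top, about 120 g. Origin: centre of its underside; z up. Grasp it across the 36 mm.
- slide_tray: White kit tray fixed to the bench, 170 mm (its x) by 122 mm (its y) by 20 mm high, with two pockets 15 mm deep (pocket floor 5 mm above the bench): a long rectangular one 62 mm (x) by 104 mm (y) centred at x = -43 mm, y = 0, for the slide box standing on its base, its long side along the tray's y, and a small square one 60 by 60 mm centred at x = +43 mm, y = 0, for a small bottle. Origin: centre of its underside; x along its long side, z up.
- jar_tray: White kit tray fixed to the bench, 170 mm (its x) by 100 mm (its y) by 20 mm high, with two square pockets 15 mm deep (pocket floor 5 mm above the bench): a large one 80 by 80 mm centred at x = -34 mm, y = 0, for the specimen jar, and a small one 60 by 60 mm centred at x = +46 mm, y = 0, for a small bottle. Origin: centre of its underside; x along its long side, z up.
- large_bottle: Large amber glass bottle, same shape as the small ones but 56 mm across and 125 mm tall: not part of the kits, to be left where it stands. Origin: centre of its underside.
- beaker: Empty glass beaker, 68 mm across the rim and 90 mm tall: not part of the kits, to be left where it stands. Origin: centre of its underside.
There are look-alikes about, which are no part of the job. Leave any green or pink look-alike of the bottle_2 alone.

How it is judged:
By the outcome, as a careful person would: the job done as asked, in the order asked, and still so for the second after the job is handed in, with the robot touching nothing.
It also fails if it takes over 112 s, if anything falls off the work surface, if the arm or the gripper's body presses on something with over 40 N, if the wrist force passes 120 N, or if a joint passes its speed limit or range.

## Working session

There is one attempt and no reset: what is moved stays moved. The work goes in short steps, Python scripts to look and compute and a tool call to move; the robot and the scene stay as the last step left them, time stands still between calls to the robot, and variables do not carry over. Pictures are saved under pics/ and viewed, at most 14 in all, crops included, and the job is handed in when it is done.

Besides the shell and the picture viewer there is one more tool, called after ">>>" as a command line: name --argument value ..., lists and objects as JSON in quotes. arm_command: Moves the arm, as the interface text tells. Shift numbers are shares of 25 cm and turn numbers shares of 180 degrees, none past 1 either way. Its arguments: {"type":"object","properties":{"commands":{"type":"array"},"claw":{"type":"number"},"grip_force":{"type":"number"}},"required":["commands"]}

```bash
mkdir -p pics; cat > h.py <<'E'
import numpy as np, cv2
from station import *
def save(cam,name,crop=None,scale=1):
    f=grab_frame(cam)
    if crop: f=f[crop[1]:crop[3],crop[0]:crop[2]]
    f=cv2.resize(f,None,fx=scale,fy=scale,interpolation=cv2.INTER_CUBIC)
    cv2.imwrite('pics/'+name+'.png',f[:,:,::-1]); 
def ray(cam,uv,z,c=None):
    c=c or calibration(cam); K=np.array(c['camera_matrix']);T=np.array(c['extrinsics'])
    d=T[:3,:3]@np.linalg.solve(K,[uv[0],uv[1],1]); o=T[:3,3]
    return o+d*(z-o[2])/d[2]
def proj(cam,p,c=None):
    c=c or calibration(cam); K=np.array(c['camera_matrix']);T=np.array(c['extrinsics'])
    q=K@(T[:3,:3].T@(np.array(p)-T[:3,3])); return q[:2]/q[2]
E
python3 - <<'E'
from h import *
s=get_state(); print(s['t'],s['eef_pos'],s['ee_rot'],s['width'])
save('top','top0'); save('side','side0')
for n in ['bottle_1','jar','slide_box','slide_tray','jar_tray','large_bottle','beaker']:
    for d in spot_point(n,'top'): print(n,round(d['score'],2),np.round(d['uv']),ray('top',d['uv'],0).round(3))
for cam in('top','side'): print(np.round(calibration(cam)['extrinsics'],3).tolist())
E
```

```text
0.0 [0.14970398 0.65768232 0.22561299] [ 3.13990898e+00 -1.21743870e-04 -2.23909325e-01] 0.08799668455002785
bottle_1 0.77 [214. 250.] [0.41  0.262 0.   ]
bottle_1 0.71 [400. 178.] [ 0.605 -0.258  0.   ]
bottle_1 0.64 [433. 175.] [ 0.611 -0.355  0.   ]
bottle_1 0.62 [466. 190.] [ 0.568 -0.444  0.   ]
bottle_1 0.59 [405. 211.] [ 0.51  -0.266  0.   ]
bottle_1 0.4 [458. 223.] [ 0.472 -0.411  0.   ]
jar 0.92 [457. 222.] [ 0.474 -0.409  0.   ]
slide_box 0.82 [410. 246.] [ 0.41  -0.272  0.   ]
slide_box 0.42 [271. 191.] [0.573 0.107 0.   ]
slide_tray 0.77 [274. 191.] [0.575 0.1   0.   ]
jar_tray 0.95 [348. 196.] [ 0.554 -0.11   0.   ]
large_bottle 0.86 [212. 189.] [0.582 0.273 0.   ]
beaker 0.59 [167. 231.] [0.467 0.395 0.   ]
[[-0.02, -0.978, 0.209, 0.324], [-1.0, 0.019, -0.008, -0.008], [0.004, -0.21, -0.978, 1.023], [0.0, 0.0, 0.0, 1.0]]
[[0.841, -0.273, 0.467, 0.012], [-0.541, -0.396, 0.742, -0.815], [-0.018, -0.877, -0.481, 0.551], [0.0, 0.0, 0.0, 1.0]]
```

```bash
python3 - <<'E'
import cv2
f=cv2.imread('pics/top0.png')[110:290,130:510]
cv2.imwrite('pics/top0c.png',cv2.resize(f,(800,379),interpolation=cv2.INTER_CUBIC))
E
```

```text
(no output)
```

View pics/top0c.png

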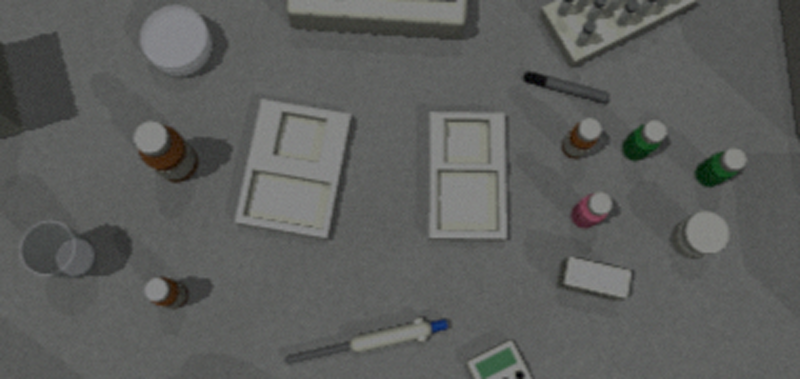

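View pics/side0.png

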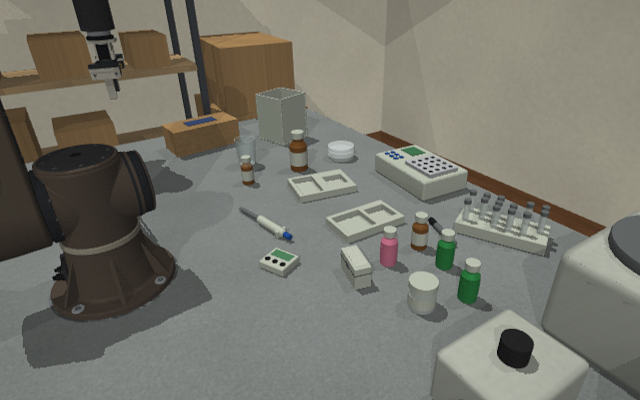

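The small amber bottles are at top px (211,249) and (403,177). The look-alikes are pink at (405,211) and green at (433,175) and (466,190), so only the two amber ones fit. Next I fit poses from the masks in both views.

```bash
cat > fit.py <<'E'
from h import *
from scipy.optimize import minimize
def box(a,b,h): return np.array([[x,y,z] for x in(-a/2,a/2) for y in(-b/2,b/2) for z in(0,h)])
def cyl(*rz): 
    t=np.linspace(0,2*np.pi,24,endpoint=False)
    return np.concatenate([np.c_[r*np.cos(t),r*np.sin(t),0*t+z] for r,z in rz])
M=dict(bottle_1=cyl((.018,0),(.018,.056),(.014,.085)),jar=cyl((.026,0),(.027,.046),(.027,.06)),
 slide_box=box(.036,.08,.05),slide_tray=box(.17,.122,.02),jar_tray=box(.17,.1,.02),large_bottle=cyl((.028,0),(.028,.08),(.02,.125)))
def place(P,p):
    c,s=np.cos(p[2]),np.sin(p[2]); return np.c_[P[:,0]*c-P[:,1]*s+p[0],P[:,0]*s+P[:,1]*c+p[1],P[:,2]]
def sil(P,c,S=4):
    K=np.array(c['camera_matrix']);T=np.array(c['extrinsics'])
    q=(P-T[:3,3])@T[:3,:3]@K.T; uv=q[:,:2]/q[:,2:]
    m=np.zeros((400*S,640*S),np.uint8); cv2.fillConvexPoly(m,cv2.convexHull(((uv+.5)*S*16).astype(np.int32)),1,shift=4); return m>0
def fit(name,masks,p0,yaw=True,dz=0):
    """masks: list of (calib, mask)"""
    P=M[name]+[0,0,dz]; big=[(c,cv2.resize(m.astype(np.uint8),None,fx=4,fy=4,interpolation=0)>0) for c,m in masks]
    def cost(v):
        p=[v[0],v[1],v[2] if yaw else 0]; w=0
        for c,m in big:
            s=sil(place(P,p),c); w+=1-(s&m).sum()/max(1,(s|m).sum())
        return w/len(big)
    n=3 if yaw else 2; x0=np.array(p0[:n],float)
    sx=np.vstack([x0]+[x0+np.eye(n)[i]*([.015,.015,.2][i]) for i in range(n)])
    r=minimize(cost,x0,method='Nelder-Mead',options=dict(initial_simplex=sx,xatol=2e-4,fatol=1e-4,maxiter=150))
    return r.x.round(4),1-r.fun
E
python3 - <<'E'
from fit import *
F=[('bottle_1',(.41,.262)),('bottle_1',(.605,-.258)),('jar',(.474,-.409)),('slide_box',(.41,-.272,0)),('slide_tray',(.575,.1,0.1)),('jar_tray',(.554,-.11,0)),('large_bottle',(.582,.273))]
reg={}
for c in('top','side'):
    grab_frame(c)
    for n in M: reg[n,c]=regions_of(n,c)
for n,p in F:
    cand=[]
    for c in('top','side'):
        cal=calibration(c); s=sil(place(M[n],list(p)+[0]),cal,1)
        b=max(reg[n,c],key=lambda d:(d['region']&s).sum(),default=None)
        if b is not None and (b['region']&s).sum()>20: cand.append((c,cal,b['region'],b['score']))
    for k in [[a] for a in cand]+[cand]:
        print(n,[a[0] for a in k],[round(a[3],2) for a in k],*fit(n,[(a[1],a[2]) for a in k],p,len(p)==3))
s=get_state();print(s['t'],s['q'])
E
```

```text
bottle_1 ['top'] [0.61] [0.4121 0.266 ] 0.893807450411224
bottle_1 ['side'] [0.64] [0.4102 0.2643] 0.900069516857838
bottle_1 ['top', 'side'] [0.61, 0.64] [0.4116 0.2666] 0.8872039721162042
bottle_1 ['top'] [0.78] [ 0.6004 -0.2651] 0.9216678717763317
bottle_1 ['side'] [0.64] [ 0.6012 -0.2645] 0.8787356904062406
bottle_1 ['top', 'side'] [0.78, 0.64] [ 0.6004 -0.2651] 0.9001945754115326
jar ['top'] [0.8] [ 0.4727 -0.4109] 0.9250529991270732
jar ['side'] [0.6] [ 0.4709 -0.4083] 0.9048864706497854
jar ['top', 'side'] [0.8, 0.6] [ 0.4718 -0.4088] 0.9040985345256101
slide_box ['top'] [0.67] [ 0.4202 -0.2715 -0.2378] 0.9414208115880286
slide_box ['side'] [0.7] [ 0.4179 -0.2715 -0.3214] 0.9145026947574718
slide_box ['top', 'side'] [0.67, 0.7] [ 0.4196 -0.2711 -0.2692] 0.9050891045605671
slide_tray ['top'] [0.8] [ 0.5753  0.1106 -0.1938] 0.9618209808665054
slide_tray ['side'] [0.85] [ 0.5723  0.1094 -0.1967] 0.9650572303724004
slide_tray ['top', 'side'] [0.8, 0.85] [ 0.5738  0.1103 -0.1893] 0.9579242453933459
jar_tray ['top'] [0.76] [ 0.5628 -0.118  -0.0173] 0.9669606569161436
jar_tray ['side'] [0.74] [ 0.5583 -0.1187 -0.0372] 0.9471798356705998
jar_tray ['top', 'side'] [0.76, 0.74] [ 0.5616 -0.1183 -0.0268] 0.9467290179517256
large_bottle ['top'] [0.76] [0.5892 0.2677] 0.9559937827860889
large_bottle ['top'] [0.76] [0.5892 0.2677] 0.9559937827860889
1.15 [ 1.63513320e+00  3.58631968e-01  1.18808286e-02 -1.04619836e-05
 -1.22411469e+00 -2.88124870e-01]
```

```bash
cat > go.py <<'E'
from h import *
import sys
# usage: go.py x,y,z,yaw ...   chained waypoints -> shares
s=get_state(); p=np.array(s['eef_pos']); y=s['ee_rot'][2]
print('t',round(s['t'],2),'pos',p.round(4),'yaw',round(y,3),'w',round(s['width'],4),'F',np.round(s['force'],1),'q',np.round(s['q'],2))
for a in sys.argv[1:]:
    v=list(map(float,a.split(','))); d=np.array(v[:3])-p; c,n=np.cos(y),np.sin(y)
    ty=v[3] if len(v)>3 else y; dy=(ty-y+np.pi)%(2*np.pi)-np.pi
    print('tx %.3f ty %.3f tz %.3f twist %.3f'%((d[0]*c+d[1]*n)/.25,(d[0]*n-d[1]*c)/.25,-d[2]/.25,-dy/np.pi)); p=np.array(v[:3]); y=ty
E
python3 go.py .35,.5,.23,-.224 .5,.3,.23,-.95 .55,.05,.23,-1.83 .42,-.12,.23,-1.83
```

```text
t 1.15 pos [0.1498 0.6581 0.2265] yaw -0.224 w 0.0877 F [0.2 1.  0.5] q [ 1.64  0.36  0.01 -0.   -1.22 -0.29]
tx 0.921 ty 0.439 tz -0.014 twist 0.000
tx 0.763 ty 0.647 tz -0.000 twist 0.231
tx 0.930 ty 0.419 tz -0.000 twist 0.280
tx 0.791 ty 0.328 tz -0.000 twist -0.000
```

>>> arm_command --commands '[{"tx": 0.92,"ty": 0.44,"tz": 0,"twist": 0},{"tx": 0.92,"ty": 0.44,"tz": 0,"twist": 0},{"tx": 0.92,"ty": 0.44,"tz": 0,"twist": 0},{"tx": 0.92,"ty": 0.44,"tz": 0,"twist": 0},{"tx": 0.92,"ty": 0.44,"tz": 0,"twist": 0},{"tx": 0.92,"ty": 0.44,"tz": 0,"twist": 0},{"tx": 0.92,"ty": 0.44,"tz": 0,"twist": 0},{"tx": 0.92,"ty": 0.44,"tz": 0,"twist": 0}]' --claw 1 --grip_force 20

```text
t: 1.82
eef_pos: [0.3517, 0.4981, 0.2269]
ee_rot: [-3.141, -0.0, -0.227]
force: [-0.4, -0.2, -0.5]
width: 0.088
gripper_force: 0.0
```

>>> arm_command --commands '[{"tx": 0.76,"ty": 0.65,"tz": 0,"twist": 0.23},{"tx": 0.76,"ty": 0.65,"tz": 0,"twist": 0.23},{"tx": 0.76,"ty": 0.65,"tz": 0,"twist": 0.23},{"tx": 0.76,"ty": 0.65,"tz": 0,"twist": 0.23},{"tx": 0.76,"ty": 0.65,"tz": 0,"twist": 0.23},{"tx": 0.76,"ty": 0.65,"tz": 0,"twist": 0.23},{"tx": 0.76,"ty": 0.65,"tz": 0,"twist": 0.23},{"tx": 0.76,"ty": 0.65,"tz": 0,"twist": 0.23}]'

```text
t: 2.48
eef_pos: [0.4996, 0.2983, 0.2265]
ee_rot: [-3.142, 0.0, -0.949]
force: [-0.3, 1.2, 0.1]
width: 0.0878
gripper_force: 0.0
```

>>> arm_command --commands '[{"tx": 0.93,"ty": 0.42,"tz": 0,"twist": 0.28},{"tx": 0.93,"ty": 0.42,"tz": 0,"twist": 0.28},{"tx": 0.93,"ty": 0.42,"tz": 0,"twist": 0.28},{"tx": 0.93,"ty": 0.42,"tz": 0,"twist": 0.28},{"tx": 0.93,"ty": 0.42,"tz": 0,"twist": 0.28},{"tx": 0.93,"ty": 0.42,"tz": 0,"twist": 0.28},{"tx": 0.93,"ty": 0.42,"tz": 0,"twist": 0.28},{"tx": 0.93,"ty": 0.42,"tz": 0,"twist": 0.28}]'

```text
t: 3.15
eef_pos: [0.5498, 0.0486, 0.2265]
ee_rot: [3.142, 0.0, -1.833]
force: [0.1, 0.3, 0.6]
width: 0.0876
gripper_force: 0.0
```

>>> arm_command --commands '[{"tx": 0.79,"ty": 0.33,"tz": 0,"twist": 0},{"tx": 0.79,"ty": 0.33,"tz": 0,"twist": 0},{"tx": 0.79,"ty": 0.33,"tz": 0,"twist": 0},{"tx": 0.79,"ty": 0.33,"tz": 0,"twist": 0},{"tx": 0.79,"ty": 0.33,"tz": 0,"twist": 0},{"tx": 0.79,"ty": 0.33,"tz": 0,"twist": 0},{"tx": 0.79,"ty": 0.33,"tz": 0,"twist": 0},{"tx": 0.79,"ty": 0.33,"tz": 0,"twist": 0}]'

```text
t: 3.82
eef_pos: [0.4207, -0.1198, 0.227]
ee_rot: [-3.14, 0.001, -1.822]
force: [0.5, 0.7, -0.1]
width: 0.0874
gripper_force: 0.0
```

```bash
python3 - <<'E'
from fit import *
c=calibration('wrist'); save('wrist','w1')
b=regions_of('slide_box','wrist'); print([(round(d['score'],2),np.round(d['rect'])) for d in b])
if b: print(fit('slide_box',[(c,b[0]['region'])],(.4195,-.271,-.27)))
for d in spot_point('bottle_1','wrist'): print(d['score'],d['uv'],ray('wrist',d['uv'],0,c))
E
python3 go.py .4195,-.271,.15,-1.84
```

```text
[(0.85, array([262.,   1., 304.,  72.]))]
(array([ 0.416 , -0.271 , -0.2388]), np.float64(0.9753547117198392))
0.82 [206.6, 56.6] [ 0.50357467 -0.26731036  0.        ]
0.64 [124.7, 82.2] [ 0.59760614 -0.26520218  0.        ]
t 3.97 pos [ 0.421  -0.1197  0.2265] yaw -1.823 w 0.0876 F [0.2 0.1 0.4] q [ 0.18 -0.05 -0.48 -0.   -1.14 -0.43]
tx 0.588 ty -0.145 tz 0.306 twist 0.005
```

View pics/w1.png

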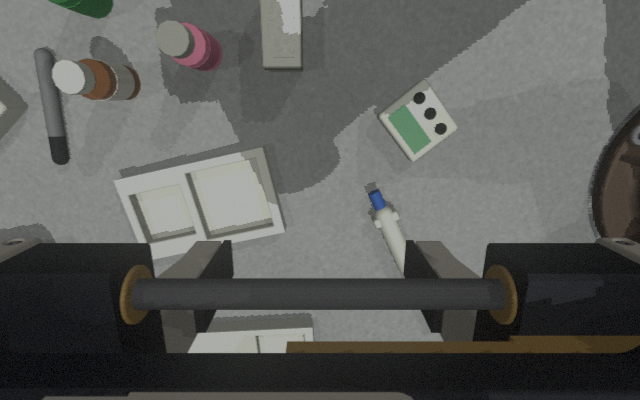

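Wrist view: white box at px (282,36), pink look-alike at (190,45), amber bottle at (95,80). All three agree with the fits. I go above the box, then down.

>>> arm_command --commands '[{"tx": 0.59,"ty": -0.14,"tz": 0,"twist": 0},{"tx": 0.59,"ty": -0.14,"tz": 0,"twist": 0},{"tx": 0.59,"ty": -0.14,"tz": 0,"twist": 0},{"tx": 0.59,"ty": -0.14,"tz": 0.4,"twist": 0},{"tx": 0.59,"ty": -0.14,"tz": 0.4,"twist": 0},{"tx": 0.59,"ty": -0.14,"tz": 0.4,"twist": 0},{"tx": 0.59,"ty": -0.14,"tz": 0.4,"twist": 0},{"tx": 0.59,"ty": -0.14,"tz": 0.4,"twist": 0}]' --claw 0.75

```text
t: 4.63
eef_pos: [0.4167, -0.2722, 0.1258]
ee_rot: [3.138, -0.001, -1.825]
force: [0.7, -0.4, 1.3]
width: 0.0658
gripper_force: 0.0
```

```bash
python3 go.py .418,-.271,.024,-1.815
```

```text
t 4.63 pos [ 0.4167 -0.2722  0.1258] yaw -1.825 w 0.0658 F [ 0.7 -0.4  1.3] q [-0.18  0.16 -0.51  0.   -0.9  -0.07]
tx -0.006 ty -0.004 tz 0.407 twist -0.003
```

>>> arm_command --commands '[{"tz": 0.1},{"tz": 0.2},{"tz": 0.28},{"tz": 0.34},{"tz": 0.38},{"tz": 0.41},{"tz": 0.41},{"tz": 0.41}]'

```text
invalid input
```

>>> arm_command --commands '[{"tz": 0},{"tz": 0},{"tz": 0},{"tz": 0},{"tz": 0},{"tz": 0},{"tz": 0},{"tz": 0}]' --claw 0 --grip_force 20

```text
invalid input
```

>>> arm_command --commands '[{"tz": 0},{"tz": -0.05},{"tz": -0.12},{"tz": -0.25},{"tz": -0.4},{"tz": -0.5},{"tz": -0.5},{"tz": -0.5}]'

```text
invalid input
```

```bash
python3 go.py .50,-.05,.17,-1.79 .532,.118,.17,-1.76 .532,.118,.034,-1.76
```

```text
t 4.63 pos [ 0.4167 -0.2722  0.1258] yaw -1.825 w 0.0658 F [ 0.7 -0.4  1.3] q [-0.18  0.16 -0.51  0.   -0.9  -0.07]
tx -0.944 ty -0.099 tz -0.177 twist -0.011
tx -0.684 ty 0.021 tz -0.000 twist -0.010
tx -0.000 ty 0.000 tz 0.544 twist -0.000
```

All four fields are needed in every row.

>>> arm_command --commands '[{"tx": 0,"ty": 0,"tz": 0.1,"twist": 0},{"tx": 0,"ty": 0,"tz": 0.2,"twist": 0},{"tx": 0,"ty": 0,"tz": 0.28,"twist": 0},{"tx": 0,"ty": 0,"tz": 0.34,"twist": 0},{"tx": 0,"ty": 0,"tz": 0.38,"twist": 0},{"tx": 0,"ty": 0,"tz": 0.41,"twist": 0},{"tx": 0,"ty": 0,"tz": 0.41,"twist": 0},{"tx": 0,"ty": 0,"tz": 0.41,"twist": 0}]'

```text
t: 5.3
eef_pos: [0.418, -0.2724, 0.0252]
ee_rot: [-3.14, -0.0, -1.825]
force: [0.6, 0.6, -0.4]
width: 0.0657
gripper_force: 0.0
```

>>> arm_command --commands '[{"tx": 0,"ty": 0,"tz": 0,"twist": 0},{"tx": 0,"ty": 0,"tz": 0,"twist": 0},{"tx": 0,"ty": 0,"tz": 0,"twist": 0},{"tx": 0,"ty": 0,"tz": 0,"twist": 0},{"tx": 0,"ty": 0,"tz": 0,"twist": 0},{"tx": 0,"ty": 0,"tz": 0,"twist": 0},{"tx": 0,"ty": 0,"tz": 0,"twist": 0},{"tx": 0,"ty": 0,"tz": 0,"twist": 0}]' --claw 0 --grip_force 20

```text
t: 5.97
eef_pos: [0.4167, -0.2727, 0.0243]
ee_rot: [-3.141, -0.0, -1.826]
force: [-0.6, 1.4, 4.9]
width: 0.0357
gripper_force: 20.0
```

>>> arm_command --commands '[{"tx": 0,"ty": 0,"tz": -0.05,"twist": 0},{"tx": 0,"ty": 0,"tz": -0.12,"twist": 0},{"tx": 0,"ty": 0,"tz": -0.22,"twist": 0},{"tx": 0,"ty": 0,"tz": -0.34,"twist": 0},{"tx": 0,"ty": 0,"tz": -0.45,"twist": 0},{"tx": 0,"ty": 0,"tz": -0.5,"twist": 0},{"tx": 0,"ty": 0,"tz": -0.5,"twist": 0},{"tx": 0,"ty": 0,"tz": -0.5,"twist": 0}]'

```text
t: 6.63
eef_pos: [0.4166, -0.2725, 0.1492]
ee_rot: [-3.14, 0.0, -1.826]
force: [-0.1, 0.9, -1.8]
width: 0.0359
gripper_force: 20.0
```

```bash
python3 go.py .50,-.05,.15,-1.79 .532,.118,.15,-1.76 .532,.118,.032,-1.76
```

```text
t 6.63 pos [ 0.4166 -0.2725  0.1492] yaw -1.826 w 0.0359 F [-0.1  0.9 -1.8] q [-0.18  0.13 -0.48 -0.   -0.95 -0.07]
tx -0.946 ty -0.098 tz -0.003 twist -0.012
tx -0.684 ty 0.021 tz -0.000 twist -0.010
tx -0.000 ty 0.000 tz 0.472 twist -0.000
```

>>> arm_command --commands '[{"tx": -0.07,"ty": -0.01,"tz": 0,"twist": 0},{"tx": -0.2,"ty": -0.02,"tz": 0,"twist": 0},{"tx": -0.35,"ty": -0.04,"tz": 0,"twist": -0.01},{"tx": -0.5,"ty": -0.05,"tz": 0,"twist": -0.01},{"tx": -0.65,"ty": -0.07,"tz": 0,"twist": -0.01},{"tx": -0.8,"ty": -0.08,"tz": 0,"twist": -0.01},{"tx": -0.9,"ty": -0.1,"tz": 0,"twist": -0.01},{"tx": -0.95,"ty": -0.1,"tz": 0,"twist": -0.01}]'

```text
t: 7.3
eef_pos: [0.5012, -0.0466, 0.1474]
ee_rot: [3.14, -0.001, -1.792]
force: [-0.4, 0.1, -1.1]
width: 0.0358
gripper_force: 20.0
```

>>> arm_command --commands '[{"tx": -0.07,"ty": 0,"tz": 0,"twist": -0.01},{"tx": -0.2,"ty": 0.01,"tz": 0,"twist": -0.01},{"tx": -0.35,"ty": 0.01,"tz": 0,"twist": -0.01},{"tx": -0.5,"ty": 0.02,"tz": 0,"twist": -0.01},{"tx": -0.6,"ty": 0.02,"tz": 0,"twist": -0.01},{"tx": -0.66,"ty": 0.02,"tz": 0,"twist": -0.01},{"tx": -0.68,"ty": 0.02,"tz": 0,"twist": -0.01},{"tx": -0.68,"ty": 0.02,"tz": 0,"twist": -0.01}]'

```text
t: 7.97
eef_pos: [0.5331, 0.118, 0.1478]
ee_rot: [3.14, -0.001, -1.762]
force: [-0.7, -1.0, -1.3]
width: 0.0356
gripper_force: 20.0
```

```bash
python3 go.py .532,.118,.031,-1.76; python3 - <<'E'
from fit import *
c=calibration('side'); grab_frame('side')
for n,p in(('slide_tray',(.574,.11,-.19)),):
    b=regions_of(n,'side'); print(n,fit(n,[(c,b[0]['region'])],p) if b else 0)
save('side','s1',(240,130,440,260),3)
E
```

```text
t 7.97 pos [0.5331 0.118  0.1478] yaw -1.762 w 0.0356 F [-0.7 -1.  -1.3] q [ 0.58  0.22 -0.38 -0.   -0.98 -0.77]
tx 0.001 ty 0.004 tz 0.467 twist -0.001
slide_tray (array([ 0.571 ,  0.1089, -0.1766]), np.float64(0.94793005413405))
```

View pics/s1.png

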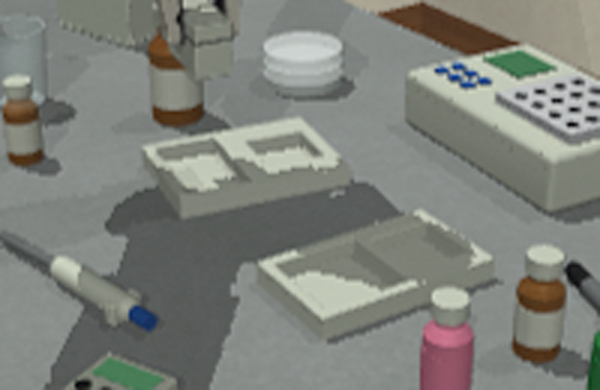

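The side crop shows the box held over the slide tray. The amber bottles are at crop (22,120) and (540,305), with white cap and label. Pink is clearly the other one, so I lower the box.

>>> arm_command --commands '[{"tx": 0,"ty": 0,"tz": 0.08,"twist": 0},{"tx": 0,"ty": 0,"tz": 0.18,"twist": 0},{"tx": 0,"ty": 0,"tz": 0.28,"twist": 0},{"tx": 0,"ty": 0,"tz": 0.36,"twist": 0},{"tx": 0,"ty": 0,"tz": 0.42,"twist": 0},{"tx": 0,"ty": 0,"tz": 0.45,"twist": 0},{"tx": 0,"ty": 0,"tz": 0.47,"twist": 0},{"tx": 0,"ty": 0,"tz": 0.47,"twist": 0}]'

```text
t: 8.78
eef_pos: [0.5333, 0.1169, 0.0311]
ee_rot: [3.141, -0.001, -1.764]
force: [-1.0, -0.6, -0.6]
width: 0.0357
gripper_force: 20.0
```

>>> arm_command --commands '[{"tx": 0,"ty": 0,"tz": 0,"twist": 0},{"tx": 0,"ty": 0,"tz": 0,"twist": 0},{"tx": 0,"ty": 0,"tz": 0,"twist": 0},{"tx": 0,"ty": 0,"tz": 0,"twist": 0},{"tx": 0,"ty": 0,"tz": 0,"twist": 0},{"tx": 0,"ty": 0,"tz": 0,"twist": 0},{"tx": 0,"ty": 0,"tz": 0,"twist": 0},{"tx": 0,"ty": 0,"tz": 0,"twist": 0}]' --claw 0.7

```text
t: 9.45
eef_pos: [0.5336, 0.1178, 0.0316]
ee_rot: [-3.142, 0.0, -1.763]
force: [-0.1, -0.5, 0.3]
width: 0.0615
gripper_force: 0.0
```

>>> arm_command --commands '[{"tx": 0,"ty": 0,"tz": -0.05,"twist": 0},{"tx": 0,"ty": 0,"tz": -0.12,"twist": 0},{"tx": 0,"ty": 0,"tz": -0.24,"twist": 0},{"tx": 0,"ty": 0,"tz": -0.38,"twist": 0},{"tx": 0,"ty": 0,"tz": -0.52,"twist": 0},{"tx": 0,"ty": 0,"tz": -0.6,"twist": 0},{"tx": 0,"ty": 0,"tz": -0.6,"twist": 0},{"tx": 0,"ty": 0,"tz": -0.6,"twist": 0}]'

```text
t: 10.12
eef_pos: [0.5341, 0.1182, 0.183]
ee_rot: [-3.139, 0.002, -1.763]
force: [0.1, 0.5, -1.1]
width: 0.0616
gripper_force: 0.0
```

```bash
python3 go.py .4112,.266,.18,-1.76  .4112,.266,.18,-1.2 .4112,.266,.18,-.6
```

```text
t 10.12 pos [0.5341 0.1182 0.183 ] yaw -1.763 w 0.0616 F [ 0.1  0.5 -1.1] q [ 0.58  0.18 -0.34 -0.   -1.05 -0.77]
tx -0.486 ty 0.596 tz 0.012 twist -0.001
tx -0.000 ty 0.000 tz -0.000 twist -0.178
tx 0.000 ty -0.000 tz -0.000 twist -0.191
```

>>> arm_command --commands '[{"tx": -0.49,"ty": 0.6,"tz": 0,"twist": 0},{"tx": -0.49,"ty": 0.6,"tz": 0,"twist": 0},{"tx": -0.49,"ty": 0.6,"tz": 0,"twist": 0},{"tx": -0.49,"ty": 0.6,"tz": 0,"twist": 0},{"tx": -0.49,"ty": 0.6,"tz": 0,"twist": 0},{"tx": -0.49,"ty": 0.6,"tz": 0,"twist": 0},{"tx": -0.49,"ty": 0.6,"tz": 0,"twist": 0},{"tx": -0.49,"ty": 0.6,"tz": 0,"twist": 0}]' --claw 0.8

```text
t: 10.78
eef_pos: [0.4094, 0.2663, 0.1807]
ee_rot: [3.141, -0.002, -1.762]
force: [0.4, -0.3, 0.3]
width: 0.0702
gripper_force: 0.0
```

```bash
python3 - <<'E'
from fit import *
c=calibration('top'); grab_frame('top')
b=regions_of('slide_box','top'); 
for d in b[:2]: print(d['score'],fit('slide_box',[(c,d['region'])],(.533,.118,-.19),dz=.005))
b=regions_of('slide_tray','top'); print(fit('slide_tray',[(c,b[0]['region'])],(.574,.11,-.19)))
E
python3 go.py .4112,.266,.024,-1.76
```

```text
0.88 (array([ 0.5354,  0.1164, -0.1251]), np.float64(0.8872180451127819))
(array([0.5984, 0.1117, 0.1194]), np.float64(0.19081502150912688))
t 10.93 pos [0.4102 0.2657 0.1811] yaw -1.765 w 0.0705 F [-0.6  0.4  0.1] q [ 0.98  0.09 -0.45 -0.   -1.03 -1.17]
tx -0.002 ty -0.004 tz 0.628 twist -0.001
```

>>> arm_command --commands '[{"tx": 0,"ty": 0,"tz": 0.12,"twist": 0},{"tx": 0,"ty": 0,"tz": 0.24,"twist": 0},{"tx": 0,"ty": 0,"tz": 0.36,"twist": 0},{"tx": 0,"ty": 0,"tz": 0.46,"twist": 0},{"tx": 0,"ty": 0,"tz": 0.54,"twist": 0},{"tx": 0,"ty": 0,"tz": 0.6,"twist": 0},{"tx": 0,"ty": 0,"tz": 0.63,"twist": 0},{"tx": 0,"ty": 0,"tz": 0.63,"twist": 0}]'

```text
t: 11.6
eef_pos: [0.4095, 0.265, 0.0224]
ee_rot: [3.14, -0.003, -1.765]
force: [-0.3, 0.1, -0.8]
width: 0.0703
gripper_force: 0.0
```

>>> arm_command --commands '[{"tx": 0,"ty": 0,"tz": 0,"twist": 0},{"tx": 0,"ty": 0,"tz": 0,"twist": 0},{"tx": 0,"ty": 0,"tz": 0,"twist": 0},{"tx": 0,"ty": 0,"tz": 0,"twist": 0},{"tx": 0,"ty": 0,"tz": 0,"twist": 0},{"tx": 0,"ty": 0,"tz": 0,"twist": 0},{"tx": 0,"ty": 0,"tz": 0,"twist": 0},{"tx": 0,"ty": 0,"tz": 0,"twist": 0}]' --claw 0 --grip_force 15

```text
t: 12.27
eef_pos: [0.4099, 0.2669, 0.0245]
ee_rot: [-3.141, 0.001, -1.763]
force: [-1.1, -0.7, 5.7]
width: 0.0355
gripper_force: 15.0
```

>>> arm_command --commands '[{"tx": 0,"ty": 0,"tz": -0.05,"twist": 0},{"tx": 0,"ty": 0,"tz": -0.12,"twist": 0},{"tx": 0,"ty": 0,"tz": -0.22,"twist": 0},{"tx": 0,"ty": 0,"tz": -0.34,"twist": 0},{"tx": 0,"ty": 0,"tz": -0.45,"twist": 0},{"tx": 0,"ty": 0,"tz": -0.5,"twist": 0},{"tx": 0,"ty": 0,"tz": -0.5,"twist": 0},{"tx": 0,"ty": 0,"tz": -0.5,"twist": 0}]'

```text
t: 12.93
eef_pos: [0.4097, 0.2669, 0.1494]
ee_rot: [-3.141, 0.002, -1.763]
force: [-0.0, -0.1, -1.7]
width: 0.0356
gripper_force: 15.0
```

```bash
python3 go.py .616,.102,.15,-1.76 .616,.102,.031,-1.76
```

```text
t 12.93 pos [0.4097 0.2669 0.1494] yaw -1.763 w 0.0356 F [-0.  -0.1 -1.7] q [ 0.98  0.12 -0.5  -0.   -0.95 -1.17]
tx 0.489 ty -0.936 tz -0.002 twist -0.001
tx -0.000 ty 0.000 tz 0.476 twist -0.000
```

>>> arm_command --commands '[{"tx": 0.04,"ty": -0.08,"tz": 0,"twist": 0},{"tx": 0.12,"ty": -0.22,"tz": 0,"twist": 0},{"tx": 0.2,"ty": -0.37,"tz": 0,"twist": 0},{"tx": 0.28,"ty": -0.52,"tz": 0,"twist": 0},{"tx": 0.35,"ty": -0.67,"tz": 0,"twist": 0},{"tx": 0.42,"ty": -0.81,"tz": 0,"twist": 0},{"tx": 0.47,"ty": -0.9,"tz": 0,"twist": 0},{"tx": 0.49,"ty": -0.94,"tz": 0,"twist": 0}]'

```text
t: 13.6
eef_pos: [0.6182, 0.0986, 0.1462]
ee_rot: [3.139, -0.002, -1.766]
force: [-0.1, 0.2, -0.8]
width: 0.0354
gripper_force: 15.0
```

>>> arm_command --commands '[{"tx": 0,"ty": 0,"tz": 0,"twist": 0},{"tx": 0,"ty": 0,"tz": 0.1,"twist": 0},{"tx": 0,"ty": 0,"tz": 0.2,"twist": 0},{"tx": 0,"ty": 0,"tz": 0.3,"twist": 0},{"tx": 0,"ty": 0,"tz": 0.38,"twist": 0},{"tx": 0,"ty": 0,"tz": 0.43,"twist": 0},{"tx": 0,"ty": 0,"tz": 0.47,"twist": 0},{"tx": 0,"ty": 0,"tz": 0.47,"twist": 0}]'

```text
t: 14.27
eef_pos: [0.615, 0.1018, 0.0293]
ee_rot: [3.138, -0.002, -1.762]
force: [0.5, 0.0, -0.4]
width: 0.0359
gripper_force: 15.0
```

>>> arm_command --commands '[{"tx": 0,"ty": 0,"tz": 0,"twist": 0},{"tx": 0,"ty": 0,"tz": 0,"twist": 0},{"tx": 0,"ty": 0,"tz": 0,"twist": 0},{"tx": 0,"ty": 0,"tz": 0,"twist": 0},{"tx": 0,"ty": 0,"tz": 0,"twist": 0},{"tx": 0,"ty": 0,"tz": 0,"twist": 0},{"tx": 0,"ty": 0,"tz": 0,"twist": 0},{"tx": 0,"ty": 0,"tz": 0,"twist": 0}]' --claw 0.62

```text
t: 14.93
eef_pos: [0.617, 0.1014, 0.0317]
ee_rot: [-3.141, 0.0, -1.763]
force: [-0.2, 0.2, 0.1]
width: 0.0545
gripper_force: 0.0
```

>>> arm_command --commands '[{"tx": 0,"ty": 0,"tz": -0.05,"twist": 0},{"tx": 0,"ty": 0,"tz": -0.12,"twist": 0},{"tx": 0,"ty": 0,"tz": -0.24,"twist": 0},{"tx": 0,"ty": 0,"tz": -0.38,"twist": 0},{"tx": 0,"ty": 0,"tz": -0.52,"twist": 0},{"tx": 0,"ty": 0,"tz": -0.66,"twist": 0},{"tx": 0,"ty": 0,"tz": -0.7,"twist": 0},{"tx": 0,"ty": 0,"tz": -0.7,"twist": 0}]'

```text
t: 15.6
eef_pos: [0.6189, 0.102, 0.2111]
ee_rot: [-3.135, 0.004, -1.763]
force: [0.3, 0.7, 0.1]
width: 0.0543
gripper_force: 0.0
```

```bash
python3 go.py .56,-.12,.2,-1.76 .4718,-.410,.2,-1.76; python3 - <<'E'
from h import *
save('top','t2',(130,110,510,290),2)
E
```

```text
t 15.6 pos [0.6189 0.102  0.2111] yaw -1.763 w 0.0543 F [0.3 0.7 0.1] q [ 0.47  0.29 -0.13  0.   -1.15 -0.67]
tx 0.917 ty 0.062 tz 0.044 twist -0.001
tx 1.206 ty 0.128 tz -0.000 twist -0.000
```

View pics/t2.png

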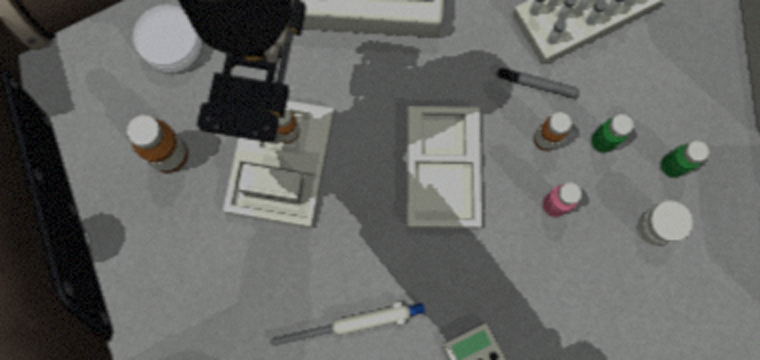

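The box and bottle sit in the slide tray pockets, at crop (270,183) and (287,127). Next is the jar at crop (668,222), which has a white lid and a clear body. It is the only one of its kind.

>>> arm_command --commands '[{"tx": 0.92,"ty": 0.06,"tz": 0,"twist": -0.3},{"tx": 0.92,"ty": 0.06,"tz": 0,"twist": -0.3},{"tx": 0.92,"ty": 0.06,"tz": 0,"twist": -0.3},{"tx": 0.92,"ty": 0.06,"tz": 0,"twist": -0.3},{"tx": 0.92,"ty": 0.06,"tz": 0,"twist": -0.3},{"tx": 0.92,"ty": 0.06,"tz": 0,"twist": -0.3},{"tx": 0.92,"ty": 0.06,"tz": 0,"twist": -0.3},{"tx": 0.92,"ty": 0.06,"tz": 0,"twist": -0.3}]' --claw 1

```text
t: 16.32
eef_pos: [0.5568, -0.1232, 0.2051]
ee_rot: [3.14, 0.002, -0.817]
force: [0.9, -0.2, 0.3]
width: 0.0873
gripper_force: 0.0
```

```bash
python3 go.py .4718,-.41,.2,-.67 .4718,-.41,.031,-.67
```

```text
t 16.32 pos [ 0.5568 -0.1232  0.2051] yaw -0.817 w 0.0873 F [ 0.9 -0.2  0.3] q [ 0.12  0.2  -0.25 -0.   -1.12  0.63]
tx 0.604 ty 1.033 tz 0.020 twist -0.047
tx 0.000 ty -0.000 tz 0.676 twist -0.000
```

>>> arm_command --commands '[{"tx": 0.6,"ty": 0.99,"tz": 0,"twist": -0.05},{"tx": 0.6,"ty": 0.99,"tz": 0,"twist": -0.05},{"tx": 0.6,"ty": 0.99,"tz": 0,"twist": -0.05},{"tx": 0.6,"ty": 0.99,"tz": 0,"twist": -0.05},{"tx": 0.6,"ty": 0.99,"tz": 0,"twist": -0.05},{"tx": 0.6,"ty": 0.99,"tz": 0,"twist": -0.05},{"tx": 0.6,"ty": 0.99,"tz": 0,"twist": -0.05},{"tx": 0.6,"ty": 0.99,"tz": 0,"twist": -0.05}]'

```text
t: 16.98
eef_pos: [0.4763, -0.405, 0.2043]
ee_rot: [3.14, 0.003, -0.668]
force: [1.9, 0.4, -0.7]
width: 0.0878
gripper_force: 0.0
```

```bash
python3 - <<'E'
from fit import *
c=calibration('wrist'); save('wrist','w2')
for d in regions_of('jar','wrist')[:2]: print(d['score'],d['rect'],fit('jar',[(c,d['region'])],(.472,-.41),False))
for d in spot_point('bottle_1','wrist'): print(d['score'],np.round(d['uv']),ray('wrist',d['uv'],0,c))
E
python3 go.py .4718,-.41,.031,-.67
```

```text
0.89 [296.6, 157.2, 357.6, 219.3] (array([ 0.4682, -0.4082]), np.float64(0.9752453401138966))
0.95 [208. 119.] [ 0.59216698 -0.35144037  0.        ]
0.77 [146. 165.] [ 0.598235   -0.26608027  0.        ]
0.72 [212. 229.] [ 0.50007247 -0.27073157  0.        ]
0.71 [295.  89.] [ 0.5591439 -0.4416589  0.       ]
t 17.13 pos [ 0.4785 -0.4     0.2048] yaw -0.666 w 0.0877 F [ 0.6  1.1 -0.3] q [-0.38  0.29 -0.14 -0.   -1.15  1.29]
tx 0.004 ty 0.048 tz 0.695 twist 0.001
```

View pics/w2.png

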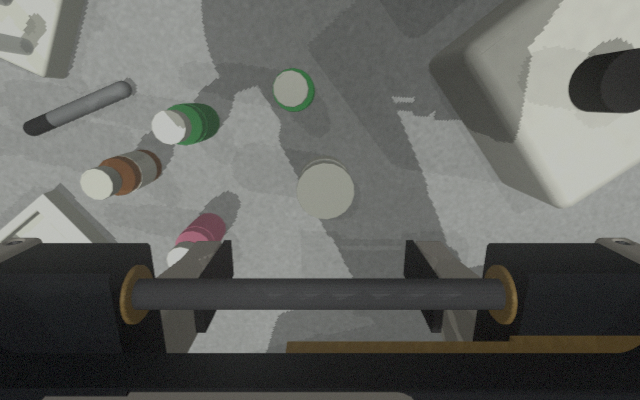

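Jar at px (325,188), bottle look-alikes well clear. The carboy on the right may be close to the gripper body, so I check that distance.

```bash
python3 - <<'E'
from h import *
c=calibration('wrist')
for uv in((565,205),(432,70),(500,150)):
  for z in(0,.05,.1,.15): 
    p=ray('wrist',uv,z,c); v=p[:2]-[.47,-.409]; print(uv,z,p.round(3),'side',proj('side',p).round(),'closing-axis',round(v@[np.sin(-.666),-np.cos(-.666)],3),'x-axis',round(v@[np.cos(-.666),np.sin(-.666)],3))
E
```

```text
(565, 205) 0 [ 0.279 -0.596  0.   ] side [414. 443.] closing-axis 0.265 x-axis -0.035
(565, 205) 0.05 [ 0.314 -0.576  0.05 ] side [426. 394.] closing-axis 0.227 x-axis -0.02
(565, 205) 0.1 [ 0.35  -0.555  0.1  ] side [438. 347.] closing-axis 0.189 x-axis -0.004
(565, 205) 0.15 [ 0.385 -0.535  0.15 ] side [450. 300.] closing-axis 0.151 x-axis 0.011
(432, 70) 0 [ 0.49  -0.556  0.   ] side [493. 352.] closing-axis 0.103 x-axis 0.107
(432, 70) 0.05 [ 0.497 -0.541  0.05 ] side [493. 323.] closing-axis 0.087 x-axis 0.103
(432, 70) 0.1 [ 0.503 -0.526  0.1  ] side [494. 292.] closing-axis 0.071 x-axis 0.098
(432, 70) 0.15 [ 0.51  -0.511  0.15 ] side [494. 261.] closing-axis 0.056 x-axis 0.094
(500, 150) 0 [ 0.378 -0.569  0.   ] side [451. 392.] closing-axis 0.183 x-axis 0.027
(500, 150) 0.05 [ 0.4   -0.553  0.05 ] side [457. 355.] closing-axis 0.156 x-axis 0.034
(500, 150) 0.1 [ 0.422 -0.536  0.1  ] side [463. 317.] closing-axis 0.13 x-axis 0.04
(500, 150) 0.15 [ 0.444 -0.519  0.15 ] side [469. 279.] closing-axis 0.103 x-axis 0.047
```

>>> arm_command --commands '[{"tx": 0,"ty": 0.05,"tz": 0.06,"twist": 0},{"tx": 0,"ty": 0.05,"tz": 0.18,"twist": 0},{"tx": 0,"ty": 0.05,"tz": 0.3,"twist": 0},{"tx": 0,"ty": 0.05,"tz": 0.42,"twist": 0},{"tx": 0,"ty": 0.05,"tz": 0.54,"twist": 0},{"tx": 0,"ty": 0.05,"tz": 0.63,"twist": 0},{"tx": 0,"ty": 0.05,"tz": 0.69,"twist": 0},{"tx": 0,"ty": 0.05,"tz": 0.69,"twist": 0}]'

```text
t: 17.8
eef_pos: [0.47, -0.4068, 0.0301]
ee_rot: [3.141, 0.007, -0.662]
force: [-1.7, -0.6, -0.2]
width: 0.0876
gripper_force: 0.0
```

>>> arm_command --commands '[{"tx": 0,"ty": 0,"tz": 0,"twist": 0},{"tx": 0,"ty": 0,"tz": 0,"twist": 0},{"tx": 0,"ty": 0,"tz": 0,"twist": 0},{"tx": 0,"ty": 0,"tz": 0,"twist": 0},{"tx": 0,"ty": 0,"tz": 0,"twist": 0},{"tx": 0,"ty": 0,"tz": 0,"twist": 0},{"tx": 0,"ty": 0,"tz": 0,"twist": 0},{"tx": 0,"ty": 0,"tz": 0,"twist": 0}]' --claw 0 --grip_force 20

```text
t: 18.47
eef_pos: [0.4721, -0.4099, 0.0349]
ee_rot: [-3.141, -0.001, -0.664]
force: [-0.6, 1.6, 6.3]
width: 0.0536
gripper_force: 20.0
```

>>> arm_command --commands '[{"tx": 0,"ty": 0,"tz": -0.05,"twist": 0},{"tx": 0,"ty": 0,"tz": -0.12,"twist": 0},{"tx": 0,"ty": 0,"tz": -0.22,"twist": 0},{"tx": 0,"ty": 0,"tz": -0.34,"twist": 0},{"tx": 0,"ty": 0,"tz": -0.46,"twist": 0},{"tx": 0,"ty": 0,"tz": -0.56,"twist": 0},{"tx": 0,"ty": 0,"tz": -0.6,"twist": 0},{"tx": 0,"ty": 0,"tz": -0.6,"twist": 0}]'

```text
t: 19.13
eef_pos: [0.4729, -0.4105, 0.1869]
ee_rot: [-3.141, -0.005, -0.664]
force: [0.2, -0.3, -1.2]
width: 0.0534
gripper_force: 20.0
```

```bash
python3 go.py .48,-.2,.18,-.67 .528,-.1175,.18,-.67 .528,-.1175,.038,-.67
```

```text
t 19.13 pos [ 0.4729 -0.4105  0.1869] yaw -0.664 w 0.0534 F [ 0.2 -0.3 -1.2] q [-0.4   0.3  -0.16  0.   -1.1   1.31]
tx -0.496 ty -0.681 tz 0.028 twist 0.002
tx -0.054 ty -0.378 tz -0.000 twist -0.000
tx 0.000 ty -0.000 tz 0.568 twist -0.000
```

>>> arm_command --commands '[{"tx": -0.05,"ty": -0.07,"tz": 0,"twist": 0},{"tx": -0.14,"ty": -0.19,"tz": 0,"twist": 0},{"tx": -0.24,"ty": -0.32,"tz": 0,"twist": 0},{"tx": -0.33,"ty": -0.45,"tz": 0,"twist": 0},{"tx": -0.41,"ty": -0.56,"tz": 0,"twist": 0},{"tx": -0.46,"ty": -0.63,"tz": 0,"twist": 0},{"tx": -0.49,"ty": -0.67,"tz": 0,"twist": 0},{"tx": -0.5,"ty": -0.68,"tz": 0,"twist": 0}]'

```text
t: 19.8
eef_pos: [0.4772, -0.1967, 0.1825]
ee_rot: [3.141, 0.002, -0.662]
force: [-0.3, -0.3, -1.0]
width: 0.0537
gripper_force: 20.0
```

>>> arm_command --commands '[{"tx": -0.01,"ty": -0.06,"tz": 0,"twist": 0},{"tx": -0.02,"ty": -0.15,"tz": 0,"twist": 0},{"tx": -0.03,"ty": -0.24,"tz": 0,"twist": 0},{"tx": -0.04,"ty": -0.32,"tz": 0,"twist": 0},{"tx": -0.05,"ty": -0.36,"tz": 0,"twist": 0},{"tx": -0.05,"ty": -0.38,"tz": 0,"twist": 0},{"tx": -0.05,"ty": -0.38,"tz": 0,"twist": 0},{"tx": -0.05,"ty": -0.38,"tz": 0,"twist": 0}]'

```text
t: 20.47
eef_pos: [0.5261, -0.1167, 0.1834]
ee_rot: [3.141, 0.001, -0.664]
force: [0.1, -0.5, -1.6]
width: 0.0533
gripper_force: 20.0
```

```bash
python3 go.py .528,-.1175,.041,-.67; python3 - <<'E'
from fit import *
c=calibration('side'); save('side','s3',(300,130,460,270),4)
b=regions_of('jar_tray','side'); print(fit('jar_tray',[(c,b[0]['region'])],(.5616,-.118,-.027)) if b else 0)
E
```

```text
t 20.47 pos [ 0.5261 -0.1167  0.1834] yaw -0.664 w 0.0533 F [ 0.1 -0.5 -1.6] q [ 0.15  0.17 -0.35 -0.   -1.05  0.76]
tx 0.008 ty -0.002 tz 0.570 twist 0.002
(array([ 0.5594, -0.1179, -0.0239]), np.float64(0.9651889045373829))
```

View pics/s3.png

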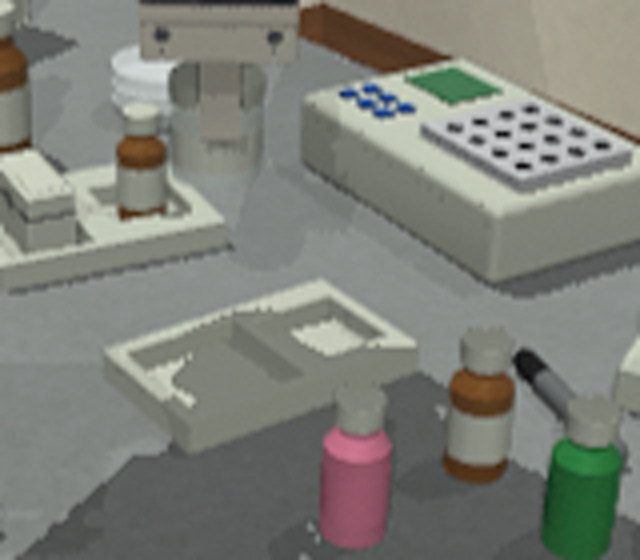

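The slide kit stands upright in its tray. The jar is held level over the jar tray, and the remaining amber bottle is at crop (480,405). Lowering the jar.

>>> arm_command --commands '[{"tx": 0,"ty": 0,"tz": 0.08,"twist": 0},{"tx": 0,"ty": 0,"tz": 0.2,"twist": 0},{"tx": 0,"ty": 0,"tz": 0.32,"twist": 0},{"tx": 0,"ty": 0,"tz": 0.42,"twist": 0},{"tx": 0,"ty": 0,"tz": 0.49,"twist": 0},{"tx": 0,"ty": 0,"tz": 0.54,"twist": 0},{"tx": 0,"ty": 0,"tz": 0.57,"twist": 0},{"tx": 0,"ty": 0,"tz": 0.57,"twist": 0}]'

```text
t: 21.23
eef_pos: [0.5259, -0.117, 0.0405]
ee_rot: [3.14, 0.001, -0.664]
force: [0.1, -0.0, -0.5]
width: 0.0537
gripper_force: 20.0
```

```bash
python3 go.py
```

```text
t 21.23 pos [ 0.5259 -0.117   0.0405] yaw -0.664 w 0.0537 F [ 0.1 -0.  -0.5] q [ 0.15  0.34 -0.51  0.   -0.72  0.76]
```

>>> arm_command --commands '[{"tx": 0,"ty": 0,"tz": 0.004,"twist": 0},{"tx": 0,"ty": 0,"tz": 0.008,"twist": 0},{"tx": 0,"ty": 0,"tz": 0.008,"twist": 0},{"tx": 0,"ty": 0,"tz": 0.008,"twist": 0},{"tx": 0,"ty": 0,"tz": 0.008,"twist": 0},{"tx": 0,"ty": 0,"tz": 0.008,"twist": 0},{"tx": 0,"ty": 0,"tz": 0.008,"twist": 0},{"tx": 0,"ty": 0,"tz": 0.008,"twist": 0}]'

```text
t: 21.9
eef_pos: [0.5267, -0.1162, 0.0397]
ee_rot: [-3.141, -0.0, -0.663]
force: [-0.5, -0.2, -1.7]
width: 0.0535
gripper_force: 20.0
```

>>> arm_command --commands '[{"tx": 0,"ty": 0,"tz": 0,"twist": 0},{"tx": 0,"ty": 0,"tz": 0,"twist": 0},{"tx": 0,"ty": 0,"tz": 0,"twist": 0},{"tx": 0,"ty": 0,"tz": 0,"twist": 0},{"tx": 0,"ty": 0,"tz": 0,"twist": 0},{"tx": 0,"ty": 0,"tz": 0,"twist": 0},{"tx": 0,"ty": 0,"tz": 0,"twist": 0},{"tx": 0,"ty": 0,"tz": 0,"twist": 0}]' --claw 0.9

```text
t: 22.57
eef_pos: [0.5267, -0.1163, 0.0396]
ee_rot: [3.142, -0.0, -0.664]
force: [0.1, 0.1, 0.7]
width: 0.0789
gripper_force: 0.0
```

>>> arm_command --commands '[{"tx": 0,"ty": 0,"tz": -0.05,"twist": 0},{"tx": 0,"ty": 0,"tz": -0.12,"twist": 0},{"tx": 0,"ty": 0,"tz": -0.24,"twist": 0},{"tx": 0,"ty": 0,"tz": -0.38,"twist": 0},{"tx": 0,"ty": 0,"tz": -0.52,"twist": 0},{"tx": 0,"ty": 0,"tz": -0.56,"twist": 0},{"tx": 0,"ty": 0,"tz": -0.56,"twist": 0},{"tx": 0,"ty": 0,"tz": -0.56,"twist": 0}]'

```text
t: 23.23
eef_pos: [0.5269, -0.1161, 0.1802]
ee_rot: [-3.14, -0.001, -0.664]
force: [-0.5, -0.5, -0.8]
width: 0.0789
gripper_force: 0.0
```

```bash
python3 go.py .6,-.265,.18,-.66 .6,-.265,.025,-.66;  python3 - <<'E'
from fit import *
c=calibration('top'); save('top','t3',(130,110,510,290),2)
for d in regions_of('jar','top')[:1]: print(d['score'],fit('jar',[(c,d['region'])],(.526,-.117),False,.005))
for d in regions_of('jar_tray','top')[:1]: print(d['score'],fit('jar_tray',[(c,d['region'])],(.56,-.118,-.03)))
E
```

```text
t 23.23 pos [ 0.5269 -0.1161  0.1802] yaw -0.664 w 0.0789 F [-0.5 -0.5 -0.8] q [ 0.15  0.17 -0.36 -0.   -1.04  0.76]
tx 0.597 ty 0.289 tz 0.001 twist -0.001
tx 0.000 ty -0.000 tz 0.620 twist -0.000
0.71 (array([ 0.5255, -0.1152]), np.float64(0.9164490861618799))
0.82 (array([ 0.5608, -0.1182, -0.0296]), np.float64(0.3573998159457876))
```

>>> arm_command --commands '[{"tx": 0.6,"ty": 0.29,"tz": 0,"twist": 0},{"tx": 0.6,"ty": 0.29,"tz": 0,"twist": 0},{"tx": 0.6,"ty": 0.29,"tz": 0,"twist": 0},{"tx": 0.6,"ty": 0.29,"tz": 0,"twist": 0},{"tx": 0.6,"ty": 0.29,"tz": 0,"twist": 0},{"tx": 0.6,"ty": 0.29,"tz": 0,"twist": 0},{"tx": 0.6,"ty": 0.29,"tz": 0,"twist": 0},{"tx": 0.6,"ty": 0.29,"tz": 0,"twist": 0}]' --claw 0.7

```text
t: 24.05
eef_pos: [0.5995, -0.2651, 0.1788]
ee_rot: [3.141, 0.001, -0.663]
force: [0.5, 0.2, -0.2]
width: 0.0614
gripper_force: 0.0
```

```bash
python3 - <<'E'
from fit import *
c=calibration('wrist'); save('wrist','w3')
for d in regions_of('bottle_1','wrist')[:4]: 
    q=ray('wrist',np.array(d['rect']).reshape(2,2).mean(0),.04,c)
    print(round(d['score'],2),np.round(d['rect']),q.round(3),fit('bottle_1',[(c,d['region'])],q[:2],False))
E
python3 go.py .6,-.265,.025,-.66
```

```text
0.97 [474.  79. 571. 124.] [ 0.553 -0.448  0.04 ] (array([ 0.5561, -0.4414]), np.float64(0.9408676063803356))
0.95 [298. 164. 341. 219.] [ 0.596 -0.265  0.04 ] (array([ 0.5985, -0.2659]), np.float64(0.9435132254626489))
0.84 [364. 232. 393. 277.] [ 0.512 -0.271  0.04 ] (array([ 0.5275, -0.2735]), np.float64(0.32472165171332823))
0.73 [371. 114. 425. 163.] [ 0.592 -0.348  0.04 ] (array([ 0.5942, -0.3463]), np.float64(0.9621641748295813))
t 24.15 pos [ 0.5999 -0.2648  0.1797] yaw -0.662 w 0.0618 F [-0.2  0.5 -0.4] q [-0.12  0.36 -0.1  -0.   -1.11  1.03]
tx 0.001 ty 0.001 tz 0.619 twist -0.001
```

View pics/w3.png

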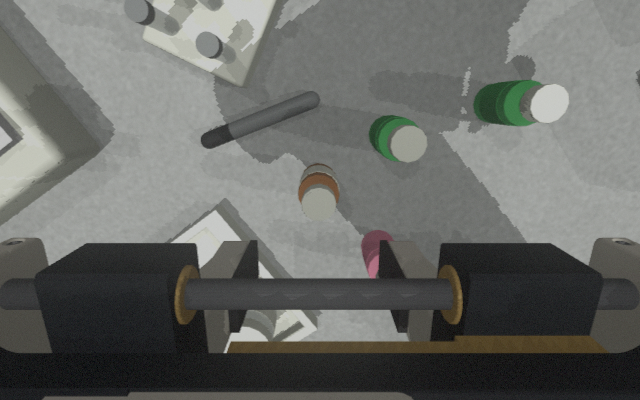

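The amber bottle is at px (319,190) between green (398,140) and pink (378,255), and the fingers clear both. Grasping.

>>> arm_command --commands '[{"tx": 0,"ty": 0,"tz": 0.1,"twist": 0},{"tx": 0,"ty": 0,"tz": 0.22,"twist": 0},{"tx": 0,"ty": 0,"tz": 0.34,"twist": 0},{"tx": 0,"ty": 0,"tz": 0.44,"twist": 0},{"tx": 0,"ty": 0,"tz": 0.52,"twist": 0},{"tx": 0,"ty": 0,"tz": 0.58,"twist": 0},{"tx": 0,"ty": 0,"tz": 0.62,"twist": 0},{"tx": 0,"ty": 0,"tz": 0.62,"twist": 0}]'

```text
t: 24.82
eef_pos: [0.599, -0.2647, 0.0228]
ee_rot: [3.14, 0.003, -0.663]
force: [-0.2, 0.4, -0.2]
width: 0.0612
gripper_force: 0.0
```

>>> arm_command --commands '[{"tx": 0,"ty": 0,"tz": 0,"twist": 0},{"tx": 0,"ty": 0,"tz": 0,"twist": 0},{"tx": 0,"ty": 0,"tz": 0,"twist": 0},{"tx": 0,"ty": 0,"tz": 0,"twist": 0},{"tx": 0,"ty": 0,"tz": 0,"twist": 0},{"tx": 0,"ty": 0,"tz": 0,"twist": 0},{"tx": 0,"ty": 0,"tz": 0,"twist": 0},{"tx": 0,"ty": 0,"tz": 0,"twist": 0}]' --claw 0 --grip_force 15

```text
t: 25.48
eef_pos: [0.6007, -0.266, 0.0256]
ee_rot: [-3.141, -0.001, -0.663]
force: [-1.3, 0.0, 5.5]
width: 0.0356
gripper_force: 15.0
```

>>> arm_command --commands '[{"tx": 0,"ty": 0,"tz": -0.05,"twist": 0},{"tx": 0,"ty": 0,"tz": -0.12,"twist": 0},{"tx": 0,"ty": 0,"tz": -0.22,"twist": 0},{"tx": 0,"ty": 0,"tz": -0.34,"twist": 0},{"tx": 0,"ty": 0,"tz": -0.46,"twist": 0},{"tx": 0,"ty": 0,"tz": -0.56,"twist": 0},{"tx": 0,"ty": 0,"tz": -0.6,"twist": 0},{"tx": 0,"ty": 0,"tz": -0.6,"twist": 0}]'

```text
t: 26.15
eef_pos: [0.6016, -0.2662, 0.1784]
ee_rot: [-3.139, -0.005, -0.663]
force: [0.9, 0.0, -1.5]
width: 0.0358
gripper_force: 15.0
```

```bash
python3 go.py .607,-.119,.175,-.03
```

```text
t 26.15 pos [ 0.6016 -0.2662  0.1784] yaw -0.663 w 0.0358 F [ 0.9  0.  -1.5] q [-0.12  0.36 -0.1   0.   -1.11  1.03]
tx -0.345 ty -0.477 tz 0.013 twist -0.202
```

>>> arm_command --commands '[{"tx": -0.03,"ty": -0.05,"tz": 0,"twist": -0.03},{"tx": -0.1,"ty": -0.14,"tz": 0,"twist": -0.06},{"tx": -0.18,"ty": -0.25,"tz": 0,"twist": -0.1},{"tx": -0.26,"ty": -0.36,"tz": 0,"twist": -0.13},{"tx": -0.32,"ty": -0.44,"tz": 0,"twist": -0.16},{"tx": -0.345,"ty": -0.475,"tz": 0,"twist": -0.19},{"tx": -0.345,"ty": -0.475,"tz": 0,"twist": -0.2},{"tx": -0.345,"ty": -0.475,"tz": 0,"twist": -0.2}]'

```text
t: 26.82
eef_pos: [0.6045, -0.118, 0.173]
ee_rot: [-3.141, 0.003, -0.032]
force: [0.2, -0.4, -1.1]
width: 0.0359
gripper_force: 15.0
```

```bash
python3 go.py .607,-.119,.031,-.03
```

```text
t 26.82 pos [ 0.6045 -0.118   0.173 ] yaw -0.032 w 0.0359 F [ 0.2 -0.4 -1.1] q [ 0.12  0.3  -0.2  -0.   -1.07  1.42]
tx 0.010 ty 0.004 tz 0.568 twist -0.001
```

>>> arm_command --commands '[{"tx": 0.01,"ty": 0,"tz": 0.08,"twist": 0},{"tx": 0.01,"ty": 0,"tz": 0.2,"twist": 0},{"tx": 0.01,"ty": 0,"tz": 0.32,"twist": 0},{"tx": 0.01,"ty": 0,"tz": 0.42,"twist": 0},{"tx": 0.01,"ty": 0,"tz": 0.5,"twist": 0},{"tx": 0.01,"ty": 0,"tz": 0.55,"twist": 0},{"tx": 0.01,"ty": 0,"tz": 0.57,"twist": 0},{"tx": 0.01,"ty": 0,"tz": 0.57,"twist": 0}]'

```text
t: 27.48
eef_pos: [0.6065, -0.1199, 0.0305]
ee_rot: [3.141, 0.003, -0.037]
force: [0.7, 0.1, -1.2]
width: 0.0354
gripper_force: 15.0
```

>>> arm_command --commands '[{"tx": 0,"ty": 0,"tz": 0,"twist": 0},{"tx": 0,"ty": 0,"tz": 0,"twist": 0},{"tx": 0,"ty": 0,"tz": 0,"twist": 0},{"tx": 0,"ty": 0,"tz": 0,"twist": 0},{"tx": 0,"ty": 0,"tz": 0,"twist": 0},{"tx": 0,"ty": 0,"tz": 0,"twist": 0},{"tx": 0,"ty": 0,"tz": 0,"twist": 0},{"tx": 0,"ty": 0,"tz": 0,"twist": 0}]'

```text
t: 28.15
eef_pos: [0.6079, -0.1191, 0.0321]
ee_rot: [-3.142, -0.0, -0.035]
force: [-0.1, 0.3, -1.0]
width: 0.0361
gripper_force: 15.0
```

>>> arm_command --commands '[{"tx": 0,"ty": 0,"tz": 0.005,"twist": 0},{"tx": 0,"ty": 0,"tz": 0.005,"twist": 0},{"tx": 0,"ty": 0,"tz": 0.005,"twist": 0},{"tx": 0,"ty": 0,"tz": 0.005,"twist": 0},{"tx": 0,"ty": 0,"tz": 0.005,"twist": 0},{"tx": 0,"ty": 0,"tz": 0.005,"twist": 0},{"tx": 0,"ty": 0,"tz": 0.005,"twist": 0},{"tx": 0,"ty": 0,"tz": 0.005,"twist": 0}]'

```text
t: 28.82
eef_pos: [0.6079, -0.1192, 0.0308]
ee_rot: [-3.142, -0.0, -0.035]
force: [0.2, 0.2, -1.0]
width: 0.0355
gripper_force: 15.0
```

>>> arm_command --commands '[{"tx": 0,"ty": 0,"tz": 0,"twist": 0},{"tx": 0,"ty": 0,"tz": 0,"twist": 0},{"tx": 0,"ty": 0,"tz": 0,"twist": 0},{"tx": 0,"ty": 0,"tz": 0,"twist": 0},{"tx": 0,"ty": 0,"tz": 0,"twist": 0},{"tx": 0,"ty": 0,"tz": 0,"twist": 0},{"tx": 0,"ty": 0,"tz": 0,"twist": 0},{"tx": 0,"ty": 0,"tz": 0,"twist": 0}]' --claw 0.75

```text
t: 29.48
eef_pos: [0.6079, -0.1192, 0.0308]
ee_rot: [3.142, 0.0, -0.035]
force: [-0.2, 0.4, 0.2]
width: 0.0656
gripper_force: 0.0
```

>>> arm_command --commands '[{"tx": 0,"ty": 0,"tz": -0.05,"twist": 0},{"tx": 0,"ty": 0,"tz": -0.12,"twist": 0},{"tx": 0,"ty": 0,"tz": -0.24,"twist": 0},{"tx": 0,"ty": 0,"tz": -0.38,"twist": 0},{"tx": 0,"ty": 0,"tz": -0.52,"twist": 0},{"tx": 0,"ty": 0,"tz": -0.66,"twist": 0},{"tx": 0,"ty": 0,"tz": -0.8,"twist": 0},{"tx": 0,"ty": 0,"tz": -0.8,"twist": 0}]'

```text
t: 30.15
eef_pos: [0.6113, -0.1198, 0.2393]
ee_rot: [3.141, -0.012, -0.034]
force: [1.7, -0.7, 1.5]
width: 0.0658
gripper_force: 0.0
```

>>> arm_command --commands '[{"tx": -0.6,"ty": 0.4,"tz": 0,"twist": 0},{"tx": -0.6,"ty": 0.4,"tz": 0,"twist": 0},{"tx": -0.6,"ty": 0.4,"tz": 0,"twist": 0},{"tx": -0.6,"ty": 0.4,"tz": 0,"twist": 0},{"tx": -0.6,"ty": 0.4,"tz": 0,"twist": 0},{"tx": -0.6,"ty": 0.4,"tz": 0,"twist": 0},{"tx": -0.6,"ty": 0.4,"tz": 0,"twist": 0},{"tx": -0.6,"ty": 0.4,"tz": 0,"twist": 0}]'

```text
t: 30.82
eef_pos: [0.4551, -0.2137, 0.2309]
ee_rot: [3.142, -0.001, -0.035]
force: [0.6, 0.8, -0.2]
width: 0.0655
gripper_force: 0.0
```

```bash
python3 - <<'E'
from h import *
save('side','s4',(220,120,500,320),2.8)
save('top','t4',(130,110,510,290),2)
E
```

```text
(no output)
```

View pics/s4.png

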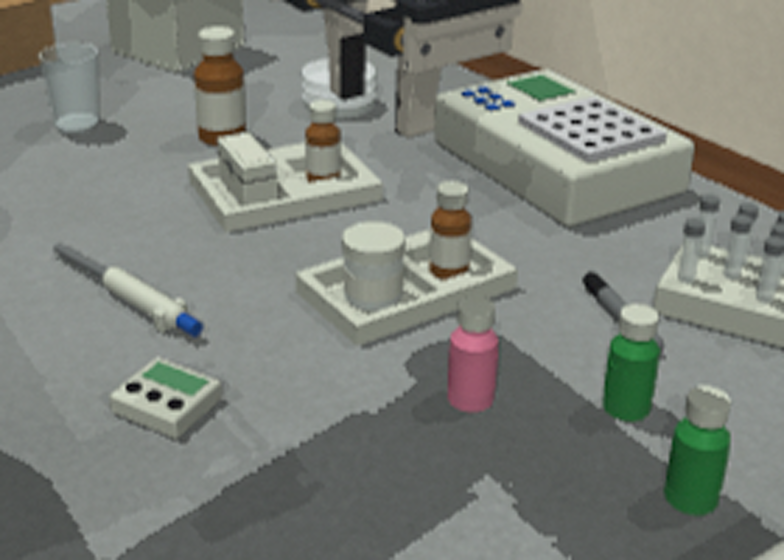

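View pics/t4.png

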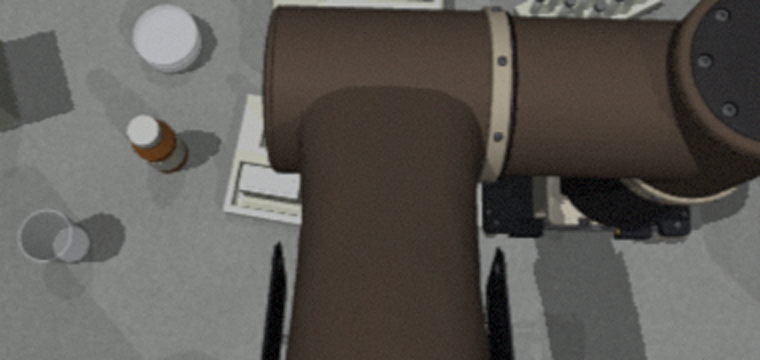

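The side view shows all four items upright in their pockets: box (248,170), bottle (323,145), jar (373,265) and bottle (450,230). The beaker, large bottle and look-alikes have not moved, and the arm is clear.

```bash
python3 -c "
from station import *
print(job_done())"
```

```text
the job is handed in; nothing more can be done
None
```

Both kits are made up and the job is handed in at about 31 s of robot time: the slide box and one small amber bottle are in the slide tray, the jar and the other small amber bottle are in the jar tray, and everything else was left where it stood.

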